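Fit up the second test plate in the tacking jig

TASK

Fit up the second weld test plate in the tacking jig: nudge the loose steel plate sideways into line with the empty bay on the right of the gap tabs and push it back square against the rear fence. Then push the open right-hand cam lever a quarter turn, fully round to its stop, so that it points towards the robot like the left one and its cam closes the plate up to the gap tabs and locks it. Only push: do not lift or pick up anything, and leave the magnet, marker pen and tape measure undisturbed.

Things in the scene. Friction and masses are not known exactly. Their poses are not given: they have to be found in the camera images.
- jig: Fixed steel welding jig on the worktop; origin at the centre of its underside, x from the robot's side to the rear fence, y to the left, z up. Bed: smooth plate 270 (x) by 360 (y) by 12 mm, its top 12 mm up. It has a rear fence, a copper strip under the joint with two gap tabs, and a plate bay with a cam lever on either side of it, the right bay empty
- fence_mid (a point): Middle of the rear fence's face at the bed's top; jig x = 105, y = 0 mm. The fence is a dark bar along the jig's y, from y = -118 to +118 mm, 18 mm high above the bed with screw heads 6 mm higher
- gap_tabs (a point): On the bed midway between the two gap tabs; jig x = 67.5, y = 0 mm. Each tab is 12 (x) by 4 (y) mm and 6.5 mm high; they stand at y = 0, at jig x = 45.5 and 89.5 mm. To their left the first plate, of the loose one's size, is already locked (jig x 30 to 105, y 2 to 102 mm)
- bay_seat (a point): On the bed where the loose plate's origin belongs when seated in the right bay, with its axes along the jig's; jig x = 67.5, y = -52 mm. With the lever open the bay is 116 mm wide, from the tabs at y = -2 to the cam at y = -118 mm: a square 100 mm plate enters from the front with its origin between y = -52 and -68 mm
- left_lever_grip (a point): On the axis of the left lever's grip, 35 mm above the bed, jig x = 2.5, y = 131 mm. This lever is locked and fixed; it mirrors the locked right lever and points to the jig's -x from its pivot at x = 67.5, y = 131 mm
- test_plate: The loose second plate: plain dark steel, 75 (x) by 100 (y) by 8 mm thick, about 0.5 kg, lying flat on the front part of the bed, turned up to 0.3 rad and up to 50 mm left or right of the bay's middle, its rear edge in front of the first plate and the cam; origin at the centre of its underside
- cam_lever (a joint): Right cam lever, on a vertical pivot: 0 = open, it points to the jig's -y (right); grows clockwise from above to 1.571 rad at its stop = locked, pointing to the jig's -x like the left lever. Light friction (0.12 N m); stays where left. The cam meets the plate on the way, slides it along the fence to the tabs, and bears hard on it in the last 0.3 rad (up to 8 N at the grip)
- lever_grip (a point): On the axis of the right lever's upright black grip, 35 mm above the bed, 65 mm from the pivot. The grip is round, 17 mm across at its widest, from 17 to 51 mm above the bed; under it lies the lever's flat bar, 12 mm wide, 11 to 17 mm above the bed
- cam_pivot (a point): The right lever's pivot axis at the bed's top; jig x = 67.5, y = -131 mm. The steel cam below the lever is 10.5 mm high: a hub of 12 mm radius and a lobe of 14 mm radius centred 16 mm from the pivot, pointing to the jig's -x when open and to +y, at the plate's end, when locked
- magnet_square: Bystander: triangular welding magnet with red edges, 95 by 95 by 16 mm, lying flat on the worktop to the right of the jig; origin at its underside's centre
- marker_pen: Bystander: white and red marker pen, 126 mm long, 17 mm thick, lying on the worktop to the right in front of the jig; origin at its underside's centre
- tape_measure: Bystander: yellow and black tape measure, 34 by 76 by 66 mm, standing on the worktop to the left in front of the jig; origin at its underside's centre
There are look-alikes about, which are no part of the job. What is shaped like the test_plate but brown is not meant.

How it is judged:
By the outcome, as a careful person would: the job done as asked, in the order asked, and still so for the second after the job is handed in, with the robot touching nothing.
It also fails if it takes over 64 s, if anything falls off the work surface, if the arm or the gripper's body presses on something with over 40 N, if the wrist force passes 120 N, or if a joint passes its speed limit or range.

ROBOT

A 6-joint arm with a two-finger parallel gripper is mounted at the origin on a cart in front of the work surface, level with it; the furniture and walls round the work are solid. World frame = base frame: x ahead of the robot, y to its left, z up, the work surface at z = 0. Lengths are in m, angles in rad, forces in N, time in s.
With the tool pointing down it reaches from about 0.4 to 0.825 m from the base axis. Payload 7 kg.
Tool frame: the origin (TCP) lies midway between the tips of the shut fingers; the grasp point (between the pads) lies 19 mm behind it; z points along the fingers, y is the line along which they close (so a half turn about z gives the same grasp; the last joint's range is limited). The gripper opens to 85 mm and grips with 20 to 120 N. Pads are 22 mm wide; open, the fingers measure 114 mm over their backs; the gripper's body (76 mm by 85 mm) begins 54 mm behind the grasp point. The pads swing forward as they close: fully open they stand 13 mm farther back than shut.
Start: joints at [1.5, 0.359, 0.012, 0, -1.224, -0.288], TCP at [0.237, 0.632, 0.231] pointing down, gripper open.
Joint ranges: [-3.07, 3.07], [-1.43, 2.12], [-1.02, 1.25], [-3.03, 1.67], [-3.05, -0], [-3.03, 3.03]. Speed limits (rad/s): [2.39, 2.39, 3.01, 3.14, 3.14, 3.14].

INTERFACE

Orientations are given as a rotation vector (axis times angle).
In Python, from station import robot, capture, camera_model, job_done gives the robot as it stands.
- The arm moves only by the tool carry_out, never from a script. Its argument "series" is a list of rows, each a list of 5 numbers: the shift along the tool's x, y, z in m, then the turn about the tool's z in degrees, then the closure in counts, from 0 (fully open) to 255 (shut). In form: [[tx, ty, tz, twist, grip], ...]. A call has 1 to 20 rows; each row shifts and turns the commanded pose from where the row before left it, along the tool's axes as they then stand; what a row does not reach is not made up. A row lasts 1/10 s, in which the tool goes at most 50 mm and 8.59 degrees, less where a joint would pass 70% of its speed; a pose out of reach is approached as far as the arm can. A call is refused whole if a number of a shift passes 0.05 or a number of a turn 8.59, either way. A call with a gripper value outside its range is refused whole. The fingers move at their own pace and stop on an object; "force" is the grip in N (left out, the last holds). Time passes only in rows, so rows that do not move let the fingers close. It gives the time, the measured TCP pose, the force, the opening and the grip force at its end, in the units of the state.
- robot.state(): the state, without advancing time (a new reading comes with each control period).
- capture(name): name is "side" or "top"; returns the picture (420x560x3 uint8, red, green, blue); there is no depth.
- camera_model(name): a dict with "fx", "fy", "cx", "cy" (pixels), "pose" (4x4, takes a point from camera to world coordinates). Camera axes: x right, y up, looking along -z (the intrinsics and any distortion apply to the point x, -y, -z); pixel columns grow to the right and rows downward; lengths in m; the calibration is good to about 2 mm. A picture is of the moment at which its call begins. camera_model takes no time and is no camera call.
- job_done(): hands the job in; it is judged then, once.
The state is a dict: "clock": time; "joint_positions": joint angles; "joint_vel": joint speeds; "joint_efforts": joint torques, N m; "position": TCP position; "orientation": TCP orientation; "wrist_force": force on the tool from outside, world axes, zero at the start; "moment": the same for the moment, N m; "finger_gap": finger opening in m; "grip_force": force on a finger pad.
Only numpy, scipy, OpenCV 4.12 (cv2) and the standard library are available. Lean on these libraries where they do the work, as an engineer would, in place of code of your own. Each camera call takes 0.05 s, during which the arm holds its last target. There are 200 camera calls.

## Working session

There is one attempt and no reset: what is moved stays moved. The work goes in short steps, Python scripts to look and compute and a tool call to move; the robot and the scene stay as the last step left them, time stands still between calls to the robot, and variables do not carry over. Pictures are saved under pics/ and viewed, at most 10 in all, crops included, and the job is handed in when it is done.

Besides the shell and the picture viewer there is one more tool, called after "Emit:" in YAML: its name, and indented under it one key for each argument. carry_out: Moves the arm, as the interface text tells. Its arguments: {"type":"object","properties":{"series":{"type":"array"},"force":{"type":"number"}},"required":["series"]}

```bash
mkdir -p pics; python3 - <<'E'
from station import robot,capture,camera_model
import cv2,numpy as np
for n in("top","side"):
    cv2.imwrite(f"pics/{n}0.png",capture(n)[:,:,::-1]); m=camera_model(n); print(n,{k:(np.round(v,4).tolist() if k=='pose' else v) for k,v in m.items()})
s=robot.state(); print(s["position"],s["orientation"],s["clock"],s["finger_gap"])
E
```

```text
top {'fx': 487.97393226916665, 'fy': 487.97393226916665, 'cx': 277.6423080411191, 'cy': 204.47159212496433, 'pose': [[0.0145, 0.9942, -0.1065, 0.3692], [-0.9998, 0.0129, -0.0162, -0.0339], [-0.0147, 0.1067, 0.9942, 1.2013], [0.0, 0.0, 0.0, 1.0]]}
side {'fx': 541.6116102563903, 'fy': 541.6116102563903, 'cx': 276.3992704054055, 'cy': 206.9669081459771, 'pose': [[0.8545, 0.3178, -0.4108, -0.1481], [-0.519, 0.4928, -0.6984, -1.1206], [-0.0195, 0.81, 0.5861, 1.0036], [0.0, 0.0, 0.0, 1.0]]}
[0.2368848  0.63158967 0.23044681] [ 3.08966414e+00 -5.60452256e-01 -1.97729602e-04] 0.1 0.08550174268737375
```

View pics/top0.png

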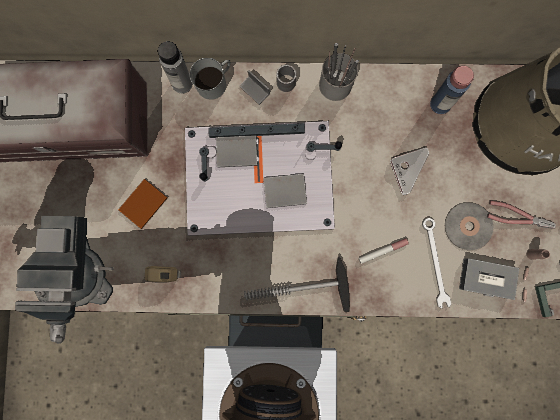

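View pics/side0.png

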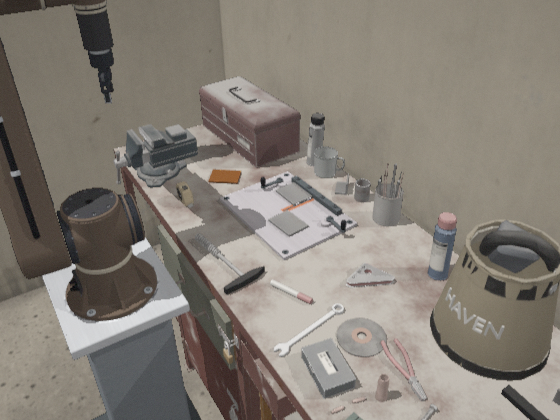

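The top view shows the jig at cols 186–333, rows 120–237, with the loose plate around (285,190), the open right lever grip near (338,143), and the arm out of the way. Next I'll measure in an enlarged crop.

```bash
cat > h.py <<'E'
import numpy as np,cv2
from station import robot,capture,camera_model
def ray(n,uv,z):
    m=camera_model(n);P=np.array(m["pose"]);u,v=uv
    d=P[:3,:3]@np.array([(u-m["cx"])/m["fx"],-(v-m["cy"])/m["fy"],-1]);o=P[:3,3]
    return o+d*(z-o[2])/d[2]
def proj(n,p):
    m=camera_model(n);P=np.array(m["pose"]);c=P[:3,:3].T@(np.array(p)-P[:3,3])
    return np.array([m["cx"]+m["fx"]*c[0]/-c[2],m["cy"]-m["fy"]*c[1]/-c[2]])
E
python3 - <<'E'
from h import *
im=cv2.imread("pics/top0.png")
c=im[110:245,175:355]
cv2.imwrite("pics/crop0.png",cv2.resize(c,None,fx=4.4,fy=4.4,interpolation=cv2.INTER_CUBIC))
hsv=cv2.cvtColor(im,cv2.COLOR_BGR2HSV)
for p in[(285,190),(237,152),(300,225),(250,225),(320,200),(262,170),(275,180),(300,200)]: print(p,im[p[1],p[0]],hsv[p[1],p[0]])
E
```

```text
(285, 190) [111 118 123] [ 18  25 123]
(237, 152) [112 118 123] [ 16  23 123]
(300, 225) [180 178 189] [175  15 189]
(250, 225) [ 97  96 103] [176  17 103]
(320, 200) [177 179 189] [  5  16 189]
(262, 170) [ 44  96 207] [ 10 201 207]
(275, 180) [118 123 127] [ 17  18 127]
(300, 200) [111 116 119] [ 19  17 119]
```

View pics/crop0.png

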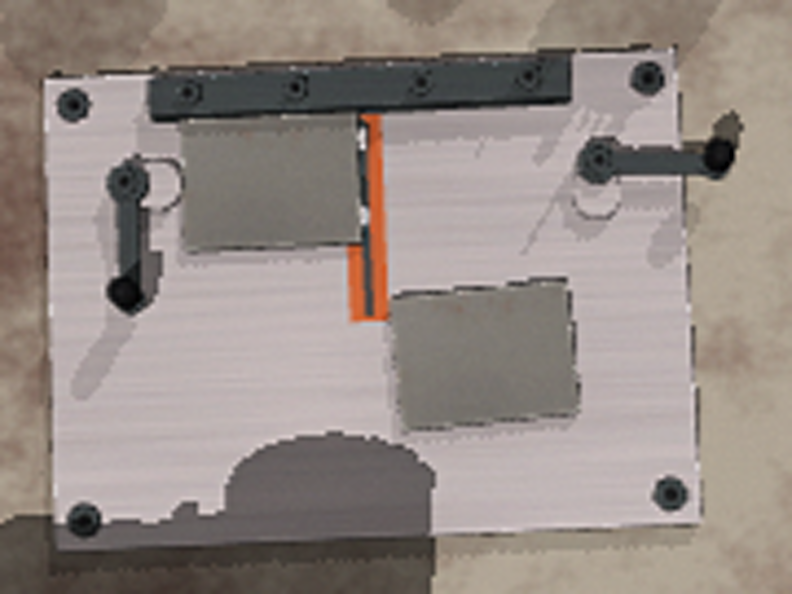

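The crop shows the bed corners at about (43,75), (673,47), (700,523) and (53,550). The loose plate's corners are at about (390,297), (567,280), (578,413) and (403,430), and the lever pivot is at (598,160) with the grip at (719,156).

```bash
cat >> h.py <<'E'
def full(p): return (np.array(p)+.5)/4.4-.5+[175,110]
def fit(J,W):
    J=np.array(J);W=np.array(W)[:,:2];a=J-J.mean(0);b=W-W.mean(0)
    t=np.arctan2((a[:,0]*b[:,1]-a[:,1]*b[:,0]).sum(),(a*b).sum());R=np.array([[np.cos(t),-np.sin(t)],[np.sin(t),np.cos(t)]])
    o=W.mean(0)-R@J.mean(0);return t,R,o,(W-(J@R.T+o))
def plate(im,roi):
    h=cv2.cvtColor(im,cv2.COLOR_BGR2HSV);m=cv2.inRange(h,(8,8,85),(30,60,150))
    k=np.zeros_like(m);x0,x1,y0,y1=roi;k[y0:y1,x0:x1]=m[y0:y1,x0:x1]
    k=cv2.morphologyEx(k,cv2.MORPH_OPEN,np.ones((3,3)))
    c=max(cv2.findContours(k,0,2)[0],key=cv2.contourArea)
    W=np.array([ray("top",p,.02)[:2] for p in c[:,0]],np.float32)
    return W,cv2.minAreaRect(W)
E
python3 - <<'E'
from h import *
im=cv2.imread("pics/top0.png")
C=[(43,75),(673,47),(700,523),(53,550)];J=[(.135,.18),(.135,-.18),(-.135,-.18),(-.135,.18)]
F=[(148,101),(571,52)]
t,R,o,e=fit(J,[ray("top",full(p),.012) for p in C]);print("jig",t,o,"\n",e*1e3)
tj=lambda w:(R.T@(np.array(w)[:2]-o)*1e3).round(1)
print("pivot",tj(ray("top",full((598,160)),.012+.02)),"grip",tj(ray("top",full((719,156)),.012+.051)))
print("Lpivot",tj(ray("top",full((127,182)),.032)),"Lgrip",tj(ray("top",full((125,291)),.063)))
print("plate1",[tj(ray("top",full(p),.02)) for p in[(181,122),(357,117),(360,241),(182,252)]])
W,r=plate(im,(258,310,165,212)); print("rect",tj(r[0]),r[1],r[2])
P=[(390,297),(567,280),(578,413),(403,430)]
pt,_,po,pe=fit([(.0375,.05),(.0375,-.05),(-.0375,-.05),(-.0375,.05)],[ray("top",full(p),.02) for p in P])
print("plate",po,tj(po),"rel rot",pt-t,pe*1e3)
for n,j in dict(seat=(.0675,-.052),piv=(.0675,-.131),grip0=(.0675,-.196),gripL=(.0025,-.131)).items(): print(n,R@j+o)
E
```

```text
jig 0.0562286240836734 [0.56452135 0.03514419] 
 [[ 0.16663373 -0.79001002]
 [-0.06081033  1.06572314]
 [-0.22093225  0.34532787]
 [ 0.11510885 -0.62104099]]
pivot [  67.2 -132. ] grip [  59.4 -195.3]
Lpivot [ 66.5 129.7] Lgrip [-1.000e-01  1.274e+02]
plate1 [array([102.2, 100.4]), array([100.6,   1.2]), array([29.8,  2.2]), array([ 28. , 101.9])]
rect [-37.3 -64.1] (0.07518094778060913, 0.09988290071487427) 6.770700454711914
plate [ 0.53094242 -0.03137521] [-37.3 -64.5] rel rot 0.050706065166949844 [[-0.1405796  -0.68700524]
 [-0.04381424  0.3084032 ]
 [ 0.11099536  1.57269784]
 [ 0.07339848 -1.1940958 ]]
seat [ 0.63483702 -0.0129802 ]
piv [ 0.63927674 -0.09185535]
grip0 [ 0.64292968 -0.15675262]
gripL [ 0.57437947 -0.09550828]
```

Emit:
carry_out:
  series:
    - [0, 0, -0.03, -8, 255]
    - [0, 0, -0.03, -8, 255]
    - [0, 0, -0.03, -8, 255]
    - [0.024, 0.04, 0, 0, 255]
    - [0.024, 0.04, 0, 0, 255]
    - [0.024, 0.04, 0, 0, 255]
    - [0.024, 0.04, 0, 0, 255]
    - [0.024, 0.04, 0, 0, 255]
    - [0.024, 0.04, 0, 0, 255]
    - [0.024, 0.04, 0, 0, 255]
    - [0.024, 0.04, 0, 0, 255]
    - [0.024, 0.04, 0, 0, 255]
    - [0.024, 0.04, 0, 0, 255]
    - [0, 0, 0, 0, 255]
    - [0, 0, 0, 0, 255]

```text
clock: 1.6
position: [0.501, 0.2459, 0.3209]
orientation: [3.14, 0.09, -0.001]
wrist_force: [-1.0, 0.4, -0.3]
finger_gap: -0.0005
grip_force: 0.0
```

```bash
cat >> h.py <<'E'
T=0.0562;RJ=np.array([[np.cos(T),-np.sin(T)],[np.sin(T),np.cos(T)]]);OJ=np.array([.56452,.03514])
from scipy.spatial.transform import Rotation as Ro
def where():
    s=robot.state();p=np.array(s["position"]);M=Ro.from_rotvec(s["orientation"]).as_matrix()
    print("t",round(s["clock"],2),"jig mm",(RJ.T@(p[:2]-OJ)*1e3).round(1),"z",(p[2]*1e3).round(1),"yaw-rel deg",np.degrees(np.arctan2(M[1,0],M[0,0])-T).round(2),"tilt",M[2,2].round(5),"F",np.round(s["wrist_force"],1),"gap",round(s["finger_gap"],4),"q",np.round(s["joint_positions"],2))
E
python3 -c "from h import *;where()"
```

```text
t 1.6 jig mm [-51.6 214. ] z 320.9 yaw-rel deg 0.06 tilt -1.0 F [-1.   0.4 -0.3] gap -0.0005 q [ 0.81  0.12 -0.1  -0.   -1.35  0.82]
```

Emit:
carry_out:
  series:
    - [0.0007, 0.0393, 0.02, 0, 255]
    - [0.0007, 0.0393, 0.02, 0, 255]
    - [0.0007, 0.0393, 0.02, 0, 255]
    - [0.0007, 0.0393, 0.02, 0, 255]
    - [0.0007, 0.0393, 0.02, 0, 255]
    - [0.0007, 0.0393, 0.02, 0, 255]
    - [0.0007, 0.0393, 0.02, 0, 255]
    - [0.0007, 0.0393, 0.02, 0, 255]
    - [0.001, 0.0396, 0.02, 0, 255]
    - [0, 0, 0, 0, 255]
    - [0, 0, 0.03, 0, 255]
    - [0, 0, 0.03, 0, 255]
    - [0, 0, 0.03, 0, 255]
    - [0, 0, 0.02, 0, 255]
    - [0, 0, 0, 0, 255]
    - [0, 0, 0, 0, 255]

```text
clock: 3.2
position: [0.5289, -0.1048, 0.0317]
orientation: [3.14, 0.097, -0.001]
wrist_force: [0.5, 0.0, 0.8]
finger_gap: -0.0001
grip_force: 0.0
```

```bash
python3 -c "
from h import *
where();cv2.imwrite('pics/top1.png',cv2.resize(capture('top')[110:245,175:355,::-1],None,fx=4.4,fy=4.4,interpolation=cv2.INTER_CUBIC))"
```

```text
t 3.2 jig mm [ -43.4 -137.7] z 31.7 yaw-rel deg 0.33 tilt -1.0 F [0.5 0.  0.8] gap -0.0001 q [ 0.17  0.36 -0.53  0.   -0.69  1.46]
```

View pics/top1.png

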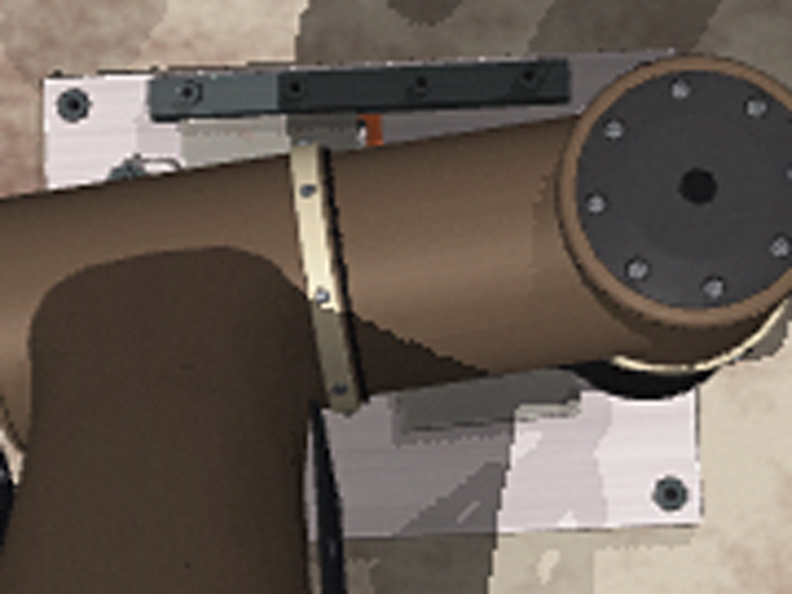

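The top view is blocked by the arm, but the front-right strip of bed and the plate's undisturbed front edge at row ~425 are visible. I'll lower beside the plate and nudge it left.

Emit:
carry_out:
  series:
    - [0, 0, 0.006, 0, 255]
    - [0, 0, 0.006, 0, 255]
    - [0, 0, 0.004, 0, 255]
    - [0, 0, 0, 0, 255]
    - [0, -0.002, 0, 0, 255]
    - [0, -0.002, 0, 0, 255]
    - [0, -0.002, 0, 0, 255]
    - [0, -0.002, 0, 0, 255]
    - [0, 0, 0, 0, 255]

```text
clock: 4.15
position: [0.5281, -0.0976, 0.0154]
orientation: [-3.14, -0.095, -0.0]
wrist_force: [0.0, -0.1, -0.0]
finger_gap: 0.0001
grip_force: 0.0
```

```bash
python3 -c "
from h import *
where();cv2.imwrite('pics/side1.png',cv2.resize(capture('side')[150:280,200:380,::-1],None,fx=4.4,fy=4.4,interpolation=cv2.INTER_CUBIC))"
```

```text
t 4.15 jig mm [ -43.8 -130.5] z 15.4 yaw-rel deg 0.24 tilt -1.0 F [ 0.  -0.1 -0. ] gap 0.0001 q [ 0.18  0.38 -0.55  0.   -0.65  1.45]
```

View pics/side1.png

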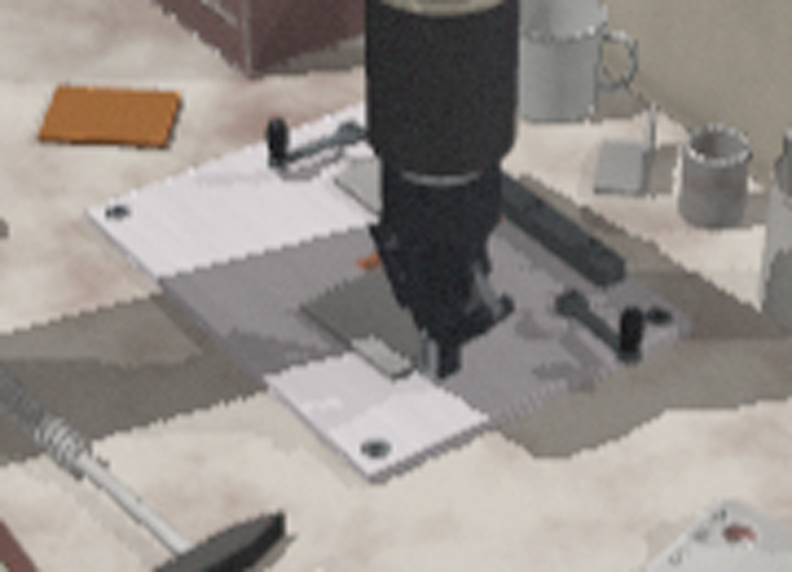

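The side view shows the shut fingertips standing on the bed just right of the plate's right end (plate corner near (405,372), fingers at (440,360)). I'll continue the nudge.

Emit:
carry_out:
  series:
    - [0, -0.001, 0, 0, 255]
    - [0, -0.001, 0, 0, 255]
    - [0, -0.001, 0, 0, 255]
    - [0, -0.001, 0, 0, 255]

```text
clock: 4.6
position: [0.5277, -0.0938, 0.0153]
orientation: [3.14, 0.094, -0.0]
wrist_force: [-0.2, -0.5, -0.2]
finger_gap: 0.0
grip_force: 0.0
```

Emit:
carry_out:
  series:
    - [0, -0.001, 0, 0, 255]
    - [0, -0.001, 0, 0, 255]
    - [0, -0.001, 0, 0, 255]
    - [0, 0, 0, 0, 255]

```text
clock: 5.0
position: [0.5275, -0.0907, 0.0153]
orientation: [3.14, 0.095, -0.0]
wrist_force: [-0.9, -0.4, -0.2]
finger_gap: 0.0
grip_force: 0.0
```

Emit:
carry_out:
  series:
    - [0, 0.006, 0, 0, 255]
    - [0, 0.006, 0, 0, 255]
    - [0, 0, -0.04, 0, 255]
    - [0, 0, -0.04, 0, 255]
    - [0, 0, -0.04, 0, 75]
    - [-0.01, -0.042, 0, 0, 75]
    - [-0.01, -0.042, 0, 0, 75]
    - [-0.01, -0.042, 0, 0, 75]
    - [-0.01, -0.042, 0, 0, 75]
    - [-0.01, -0.042, 0, 0, 75]
    - [-0.01, -0.042, 0, 0, 75]
    - [0, -0.042, 0, 0, 75]
    - [0, -0.042, 0, 0, 75]
    - [0, 0, 0, 0, 75]
    - [0, 0, 0, 0, 75]

```text
clock: 6.5
position: [0.448, 0.2293, 0.135]
orientation: [3.14, 0.097, -0.001]
wrist_force: [-0.0, -0.1, -1.1]
finger_gap: 0.0601
grip_force: 0.0
```

```bash
cat >>h.py <<'E'
def look(name):
    im=capture('top')[:,:,::-1].copy()
    cv2.imwrite(f'pics/{name}.png',cv2.resize(im[110:245,175:355],None,fx=4.4,fy=4.4,interpolation=cv2.INTER_CUBIC));return im
E
python3 -c "
from h import *
where();im=look('top2')
W,r=plate(im,(258,312,145,215));print(RJ.T@(np.array(r[0])-OJ)*1e3,r[1],r[2]-np.degrees(T))"
```

```text
t 6.5 jig mm [-105.4  200.4] z 135.0 yaw-rel deg 0.31 tilt -1.0 F [-0.  -0.1 -1.1] gap 0.0601 q [ 0.86  0.17 -0.49 -0.   -0.91  0.77]
[-21.61417414 -63.35763617] (0.04938694089651108, 0.09792373329401016) -2.717886399352542
```

View pics/top2.png

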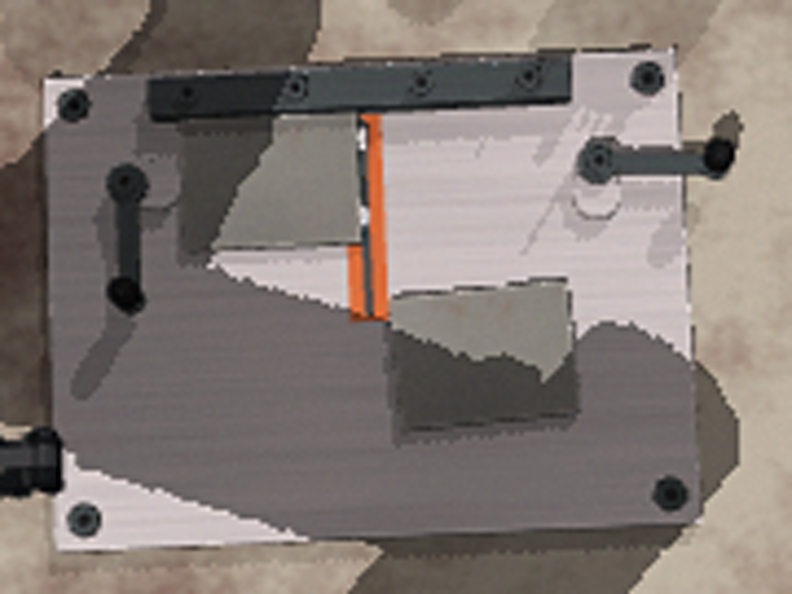

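The plate has not moved: its corners are still at (390,297) and (567,280), so the fingertips are thinner than I assumed. I'll go back and nudge farther.

Emit:
carry_out:
  series:
    - [0.008, 0.042, 0, 0, 255]
    - [0.008, 0.042, 0, 0, 255]
    - [0.008, 0.042, 0, 0, 255]
    - [0.008, 0.042, 0, 0, 255]
    - [0.008, 0.042, 0, 0, 255]
    - [0.008, 0.042, 0, 0, 255]
    - [0.008, 0.042, 0, 0, 255]
    - [0.008, 0.042, 0, 0, 255]
    - [0, 0, 0.05, 0, 255]
    - [0, 0, 0.05, 0, 255]
    - [0, 0, 0.015, 0, 255]
    - [0, 0, 0.005, 0, 255]
    - [0, 0, 0, 0, 255]
    - [0, -0.003, 0, 0, 255]
    - [0, -0.003, 0, 0, 255]
    - [0, -0.003, 0, 0, 255]
    - [0, -0.002, 0, 0, 255]
    - [0, 0, 0, 0, 255]

```text
clock: 8.35
position: [0.5319, -0.0911, 0.0158]
orientation: [-3.14, -0.096, -0.001]
wrist_force: [0.8, -0.2, -0.8]
finger_gap: 0.0003
grip_force: 0.0
```

```bash
python3 -c "
from h import *
where()"
```

```text
t 8.35 jig mm [ -39.7 -124.2] z 15.8 yaw-rel deg 0.27 tilt -1.0 F [ 0.8 -0.2 -0.8] gap 0.0003 q [ 0.19  0.38 -0.54  0.   -0.65  1.44]
```

Emit:
carry_out:
  series:
    - [0, -0.001, 0, 0, 255]
    - [0, -0.001, 0, 0, 255]
    - [0, -0.001, 0, 0, 255]
    - [0, 0, 0, 0, 255]

```text
clock: 8.75
position: [0.5314, -0.0886, 0.0152]
orientation: [3.14, 0.094, -0.0]
wrist_force: [-0.2, 0.9, -0.7]
finger_gap: 0.0
grip_force: 0.0
```

Emit:
carry_out:
  series:
    - [0, -0.001, 0, 0, 255]
    - [0, -0.001, 0, 0, 255]
    - [0, -0.001, 0, 0, 255]

```text
clock: 9.05
position: [0.531, -0.0858, 0.0152]
orientation: [3.14, 0.094, -0.001]
wrist_force: [-0.1, -2.4, -0.1]
finger_gap: -0.0001
grip_force: 1.3
```

```bash
python3 -c "
from h import *
where();cv2.imwrite('pics/side2.png',cv2.resize(capture('side')[150:280,200:380,::-1],None,fx=4.4,fy=4.4,interpolation=cv2.INTER_CUBIC))"
```

```text
t 9.05 jig mm [ -40.2 -118.9] z 15.2 yaw-rel deg 0.22 tilt -1.0 F [-0.1 -2.4 -0.1] gap -0.0001 q [ 0.2   0.38 -0.54  0.   -0.65  1.43]
```

View pics/side2.png

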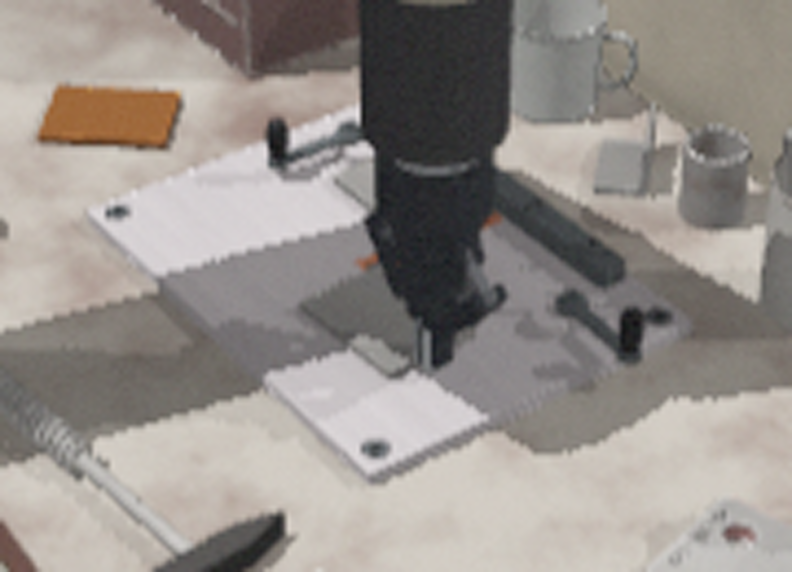

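Contact has just begun (2.4 N, fingers touching the plate's right end near (415,360)). I'll push about 5 mm more, then back off.

Emit:
carry_out:
  series:
    - [0, -0.001, 0, 0, 255]
    - [0, -0.001, 0, 0, 255]
    - [0, -0.001, 0, 0, 255]
    - [0, -0.001, 0, 0, 255]
    - [0, -0.001, 0, 0, 255]
    - [0, 0, 0, 0, 255]

```text
clock: 9.7
position: [0.531, -0.0804, 0.0153]
orientation: [-3.14, -0.094, -0.0]
wrist_force: [0.2, -0.8, -0.2]
finger_gap: -0.0001
grip_force: 0.6
```

Emit:
carry_out:
  series:
    - [0, 0.005, 0, 0, 255]
    - [0, 0.005, 0, 0, 255]
    - [0, 0, -0.04, 0, 255]
    - [0, 0, -0.04, 0, 255]
    - [0, 0, -0.04, 0, 75]
    - [-0.01, -0.042, 0, 0, 75]
    - [-0.01, -0.042, 0, 0, 75]
    - [-0.01, -0.042, 0, 0, 75]
    - [-0.01, -0.042, 0, 0, 75]
    - [-0.01, -0.042, 0, 0, 75]
    - [-0.01, -0.042, 0, 0, 75]
    - [0, -0.042, 0, 0, 75]
    - [0, -0.042, 0, 0, 75]
    - [0, 0, 0, 0, 75]
    - [0, 0, 0, 0, 75]

```text
clock: 11.2
position: [0.4513, 0.2419, 0.1351]
orientation: [3.14, 0.097, -0.0]
wrist_force: [0.0, 1.0, -0.9]
finger_gap: 0.0604
grip_force: 0.0
```

```bash
python3 -c "
from h import *
where();im=look('top3')"
```

```text
t 11.2 jig mm [-101.4  212.7] z 135.1 yaw-rel deg 0.32 tilt -1.0 F [ 0.   1.  -0.9] gap 0.0604 q [ 0.88  0.18 -0.48 -0.   -0.92  0.76]
```

View pics/top3.png

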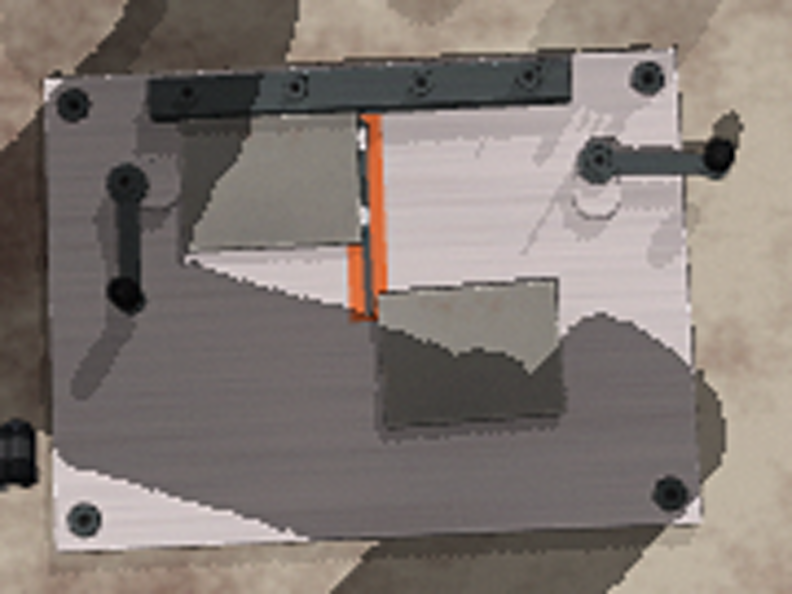

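The plate has moved left about 6 mm: corners are now (380,294), (557,280) and (565,415), so its centre is at jig y ≈ −58 and it is rotated about 0.03 rad. Next I'll push from the front with two spread fingertips.

Emit:
carry_out:
  series:
    - [-0.001, 0.0388, 0, 0, 75]
    - [-0.001, 0.0388, 0, 0, 75]
    - [-0.001, 0.0388, 0, 0, 75]
    - [-0.001, 0.0388, 0, 0, 75]
    - [0, 0.0388, 0, 0, 75]
    - [0, 0.0388, 0, 0, 75]
    - [0, 0.0388, 0, 0, 75]
    - [0, 0, 0.04, 0, 75]
    - [0, 0, 0.04, 0, 75]
    - [0, 0, 0.025, 0, 75]
    - [0, 0, 0.01, 0, 75]
    - [0, 0, 0.005, 0, 75]
    - [0, 0, 0, 0, 75]

```text
clock: 12.55
position: [0.464, -0.0305, 0.0156]
orientation: [3.14, 0.094, 0.0]
wrist_force: [-0.4, 0.0, -0.1]
finger_gap: 0.06
grip_force: 0.0
```

```bash
python3 -c "
from h import *
where();cv2.imwrite('pics/side3.png',cv2.resize(capture('side')[150:280,200:380,::-1],None,fx=4.4,fy=4.4,interpolation=cv2.INTER_CUBIC))"
```

```text
t 12.55 jig mm [-104.   -59.8] z 15.6 yaw-rel deg 0.21 tilt -1.0 F [-0.4  0.  -0.1] gap 0.06 q [ 0.36  0.28 -0.7   0.   -0.58  1.27]
```

View pics/side3.png

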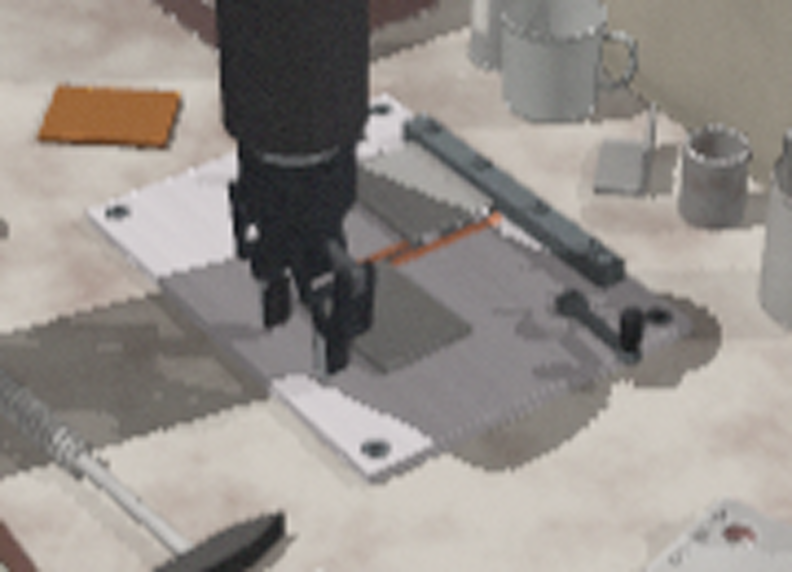

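The side view shows both fingertips in front of the plate's front edge (tips at about (275,325) and (332,370)), clear of it. I'll lower a little more and push.

Emit:
carry_out:
  series:
    - [0, 0, 0.002, 0, 75]
    - [0, 0, 0.002, 0, 75]
    - [0, 0, 0, 0, 75]

```text
clock: 12.9
position: [0.464, -0.03, 0.0117]
orientation: [-3.14, -0.095, -0.001]
wrist_force: [0.3, -0.1, 0.2]
finger_gap: 0.06
grip_force: 0.0
```

Emit:
carry_out:
  series:
    - [0.005, 0, 0, 0, 75]
    - [0.005, 0, 0, 0, 75]
    - [0.005, 0, 0, 0, 75]
    - [0.005, 0, 0, 0, 75]
    - [0.005, 0, 0, 0, 75]
    - [0.005, 0, 0, 0, 75]
    - [0.005, 0, 0, 0, 75]
    - [0.005, 0, 0, 0, 75]

```text
clock: 13.7
position: [0.5039, -0.0279, 0.0111]
orientation: [3.14, 0.094, -0.001]
wrist_force: [-3.0, 0.0, 0.0]
finger_gap: 0.0603
grip_force: 1.2
```

```bash
python3 -c "
from h import *
where()"
```

```text
t 13.7 jig mm [-64.  -59.5] z 11.1 yaw-rel deg 0.21 tilt -1.0 F [-3.  0.  0.] gap 0.0603 q [ 0.33  0.34 -0.62 -0.   -0.61  1.3 ]
```

Emit:
carry_out:
  series:
    - [0.004, 0, 0, 0, 75]
    - [0.004, 0, 0, 0, 75]
    - [0.004, 0, 0, 0, 75]
    - [0.004, 0, 0, 0, 75]
    - [0.004, 0, 0, 0, 75]
    - [0.004, 0, 0, 0, 75]
    - [0.004, 0, 0, 0, 75]
    - [0.004, 0, 0, 0, 75]
    - [0.004, 0, 0, 0, 75]
    - [0.004, 0, 0, 0, 75]

```text
clock: 14.7
position: [0.544, -0.0254, 0.0113]
orientation: [3.14, 0.094, -0.0]
wrist_force: [-2.0, 1.1, -1.8]
finger_gap: 0.0602
grip_force: 1.0
```

Emit:
carry_out:
  series:
    - [0.004, 0, 0, 0, 75]
    - [0.004, 0, 0, 0, 75]
    - [0.004, 0, 0, 0, 75]
    - [0.004, 0, 0, 0, 75]
    - [0.004, 0, 0, 0, 75]
    - [0.004, 0, 0, 0, 75]
    - [0.004, 0, 0, 0, 75]

```text
clock: 15.4
position: [0.5719, -0.0237, 0.0113]
orientation: [-3.14, -0.094, -0.0]
wrist_force: [-2.6, -0.4, -0.8]
finger_gap: 0.0605
grip_force: 1.1
```

```bash
python3 -c "
from h import *
where()"
```

```text
t 15.4 jig mm [  4.1 -59.1] z 11.3 yaw-rel deg 0.22 tilt -1.0 F [-2.6 -0.4 -0.8] gap 0.0605 q [ 0.3   0.43 -0.47 -0.   -0.68  1.33]
```

Emit:
carry_out:
  series:
    - [0.002, 0, 0, 0, 75]
    - [0.002, 0, 0, 0, 75]
    - [0.002, 0, 0, 0, 75]
    - [0.002, 0, 0, 0, 75]
    - [0.002, 0, 0, 0, 75]
    - [0, 0, 0, 0, 75]

```text
clock: 16.0
position: [0.5821, -0.023, 0.0114]
orientation: [-3.14, -0.095, -0.001]
wrist_force: [-1.1, -0.6, -0.8]
finger_gap: 0.0604
grip_force: 0.5
```

Emit:
carry_out:
  series:
    - [0.001, 0, 0, 0, 75]
    - [0.001, 0, 0, 0, 75]
    - [0.001, 0, 0, 0, 75]

```text
clock: 16.3
position: [0.5845, -0.0229, 0.0113]
orientation: [3.14, 0.094, -0.0]
wrist_force: [-2.2, -0.4, -0.1]
finger_gap: 0.0602
grip_force: 1.3
```

Emit:
carry_out:
  series:
    - [0.001, 0, 0, 0, 75]
    - [0.001, 0, 0, 0, 75]

```text
clock: 16.5
position: [0.5862, -0.0229, 0.0112]
orientation: [3.14, 0.094, -0.001]
wrist_force: [-6.0, 0.4, 2.3]
finger_gap: 0.0602
grip_force: 2.8
```

Emit:
carry_out:
  series:
    - [0.001, 0, 0, 0, 75]
    - [0, 0, 0, 0, 75]

```text
clock: 16.7
position: [0.5862, -0.0229, 0.0111]
orientation: [3.14, 0.094, -0.004]
wrist_force: [-6.8, 1.9, 3.3]
finger_gap: 0.0603
grip_force: 3.6
```

Emit:
carry_out:
  series:
    - [0.001, 0, 0, 0, 75]
    - [0, 0, 0, 0, 75]

```text
clock: 16.9
position: [0.5863, -0.023, 0.011]
orientation: [3.14, 0.094, -0.006]
wrist_force: [-9.8, 0.8, 6.9]
finger_gap: 0.0604
grip_force: 4.9
```

```bash
python3 -c "
from h import *
where();print(robot.state()['moment'])"
```

```text
t 16.9 jig mm [ 18.5 -59.2] z 11.0 yaw-rel deg 0.19 tilt -0.99999 F [-9.8  0.8  6.9] gap 0.0604 q [ 0.29  0.45 -0.43 -0.   -0.7   1.34]
[0.65536844 3.54873516 0.05777413]
```

Emit:
carry_out:
  series:
    - [-0.005, 0, 0, 0, 75]
    - [-0.01, 0, 0, 0, 75]
    - [-0.01, 0, 0, 0, 75]
    - [0, 0, -0.04, 0, 75]
    - [0, 0, -0.04, 0, 75]
    - [0, 0, -0.04, 0, 255]
    - [-0.015, -0.042, 0, 0, 255]
    - [-0.015, -0.042, 0, 0, 255]
    - [-0.015, -0.042, 0, 0, 255]
    - [-0.015, -0.042, 0, 0, 255]
    - [-0.015, -0.042, 0, 0, 255]
    - [-0.015, -0.042, 0, 0, 255]
    - [0, -0.042, 0, 0, 255]
    - [0, 0, 0, 0, 255]
    - [0, 0, 0, 0, 255]

```text
clock: 18.4
position: [0.4555, 0.2646, 0.1312]
orientation: [-3.14, -0.098, -0.0]
wrist_force: [-0.2, 0.5, 0.3]
finger_gap: -0.0001
grip_force: 0.0
```

```bash
cat >>h.py <<'E'
def rectify(im,s=3):
    # jig-aligned plan at plate-top height: col = (120-y)*s, row=(115-x)*s (mm)
    J=np.float32([(115,120),(115,-160),(-60,-160),(-60,120)])
    src=np.float32([proj("top",[*(RJ@(j/1e3)+OJ),.02]) for j in J]);dst=np.float32([((120-y)*s,(115-x)*s) for x,y in J])
    return cv2.warpPerspective(im,cv2.getPerspectiveTransform(src,dst),(280*s,175*s),flags=cv2.INTER_CUBIC)
def edges(im):
    s=3;g=cv2.GaussianBlur(cv2.cvtColor(rectify(im,s),cv2.COLOR_BGR2GRAY),(0,0),2).astype(float)
    for x in(45,60,75,90):
        r=np.gradient(g[int((115-x)*s)]);a=r[int(100*s):];k=[i for i in range(1,len(a)-1) if abs(a[i])>2.5 and abs(a[i])>=abs(a[i-1]) and abs(a[i])>abs(a[i+1])]
        print("x",x,"y-edges",[(round(20-i/s,1),int(a[i]*10)) for i in k])
    for y in(60,-20,-45,-70,-95):
        r=np.gradient(g[:,int((120-y)*s)]);k=[i for i in range(1,len(r)-1) if abs(r[i])>2.5 and abs(r[i])>=abs(r[i-1]) and abs(r[i])>abs(r[i+1])]
        print("y",y,"x-edges",[(round(115-i/s,1),int(r[i]*10)) for i in k])
E
python3 -c "
from h import *
where();im=look('top4');edges(im);cv2.imwrite('pics/full4.png',im)"
```

```text
t 18.4 jig mm [-96.  235.3] z 131.2 yaw-rel deg 0.34 tilt -1.0 F [-0.2  0.5  0.3] gap -0.0001 q [ 0.9   0.21 -0.45 -0.   -0.91  0.73]
x 45 y-edges [(2.0, 75), (1.3, 70), (-4.0, -90), (-9.0, 30), (-104.3, 40), (-107.0, -75), (-109.7, 115), (-116.7, -65), (-120.0, 75), (-141.3, -65), (-144.3, 30)]
x 60 y-edges [(1.0, -100), (-2.7, 65), (-4.7, 40), (-106.0, 60), (-107.0, 50), (-108.0, 35), (-112.7, -35), (-117.7, -30), (-120.0, 30), (-124.0, -85), (-139.3, 95), (-142.0, -50), (-145.0, 70)]
x 75 y-edges [(2.3, -80), (-2.7, 45), (-6.7, 30), (-105.7, -45), (-108.7, 120), (-122.7, -105), (-137.3, -40), (-138.0, -35), (-141.0, 60), (-152.7, 70), (-156.0, -60)]
x 90 y-edges [(0.3, 90), (-2.7, -195), (-6.3, 70), (-7.3, 60), (-109.3, 40), (-131.3, -30), (-148.7, 30)]
y 60 x-edges [(107.3, -50), (102.7, 80), (29.7, -85), (27.0, 140), (19.7, 40), (18.7, 30), (7.0, -115)]
y -20 x-edges [(106.7, -70), (104.0, 155), (100.7, -50), (26.0, 50), (-18.7, -105), (-19.3, -100)]
y -45 x-edges [(108.0, -50), (103.3, 90), (30.3, -50), (27.3, 105), (-24.7, -140)]
y -70 x-edges [(107.0, -80), (104.0, 150), (101.0, -50), (26.3, 50), (21.0, 30), (-33.3, -140)]
y -95 x-edges [(113.0, -35), (107.7, -30), (103.0, 80), (30.7, -60), (27.7, 125), (20.0, 35), (-17.3, -100)]
```

The loose plate's front edge (x≈27) lines up with the first plate's (x≈27), and it is square with its right end at y≈−108, so it is seated on the fence. Next is the lever: I'll approach behind its grip.

Emit:
carry_out:
  series:
    - [0.017, 0.0392, 0, 0, 255]
    - [0.017, 0.0392, 0, 0, 255]
    - [0.017, 0.0392, 0, 0, 255]
    - [0.017, 0.0392, 0, 0, 255]
    - [0.017, 0.0392, 0, 0, 255]
    - [0.017, 0.0392, 0, 0, 255]
    - [0.017, 0.0392, 0, 0, 255]
    - [0.017, 0.0392, 0, 0, 255]
    - [0.017, 0.0392, 0, 0, 255]
    - [0.017, 0.0392, 0, 0, 255]
    - [0.017, 0.0392, 0, 0, 255]
    - [0, 0, 0, 0, 255]
    - [0, 0, 0, 0, 255]

```text
clock: 19.75
position: [0.6676, -0.1578, 0.1305]
orientation: [-3.14, -0.088, 0.002]
wrist_force: [-0.6, 0.9, -0.1]
finger_gap: 0.0001
grip_force: 0.0
```

```bash
python3 -c "
from h import *
where()
im=cv2.imread('pics/full4.png')
# grip top (black blob) and its world spot at 63 mm
g=cv2.cvtColor(im,cv2.COLOR_BGR2GRAY)[125:160,325:350];m=(g<35).astype(np.uint8)
M=cv2.moments(m,True);uv=(M['m10']/M['m00']+325,M['m01']/M['m00']+125);print(uv,RJ.T@(ray('top',uv,.05)[:2]-OJ)*1e3)
print('expected grip mid',proj('top',[*(RJ@[.0675,-.196]+OJ),.05]))"
```

```text
t 19.75 jig mm [  92.1 -198.4] z 130.5 yaw-rel deg -0.0 tilt -1.0 F [-0.6  0.9 -0.1] gap 0.0001 q [ 0.05  0.45 -0.09 -0.   -1.04  1.58]
(337.26190476190476, 144.04761904761904) [  64.91814999 -195.20204088]
expected grip mid [337.53541175 142.97916494]
```

Emit:
carry_out:
  series:
    - [0.003, -0.002, 0.03, 0, 255]
    - [0, 0, 0.03, 0, 255]
    - [0, 0, 0.02, 0, 255]
    - [0, 0, 0.01, 0, 255]
    - [0, 0, 0.006, 0, 255]
    - [0, 0, 0, 0, 255]

```text
clock: 20.35
position: [0.6714, -0.1529, 0.0354]
orientation: [3.14, 0.095, -0.0]
wrist_force: [0.4, 0.3, 0.4]
finger_gap: -0.0001
grip_force: 0.0
```

Emit:
carry_out:
  series:
    - [-0.002, 0, 0, 0, 255]
    - [-0.002, 0, 0, 0, 255]
    - [-0.002, 0, 0, 0, 255]
    - [-0.001, 0, 0, 0, 255]
    - [0, 0, 0, 0, 255]

```text
clock: 20.85
position: [0.6645, -0.1536, 0.0357]
orientation: [-3.14, -0.094, -0.001]
wrist_force: [0.9, 0.3, -0.5]
finger_gap: 0.0003
grip_force: 0.0
```

```bash
python3 -c "
from h import *
where()"
```

```text
t 20.85 jig mm [  89.2 -194. ] z 35.7 yaw-rel deg 0.22 tilt -1.0 F [ 0.9  0.3 -0.5] gap 0.0003 q [ 0.06  0.54 -0.19 -0.   -0.85  1.57]
```

Emit:
carry_out:
  series:
    - [-0.0065, 0.0018, 0, 5.73, 255]
    - [-0.0065, 0.0018, 0, 5.73, 255]
    - [-0.0065, 0.0018, 0, 5.73, 255]
    - [-0.0065, 0.0018, 0, 5.73, 255]
    - [-0.0065, 0.0018, 0, 5.73, 255]
    - [0, 0, 0, 0, 255]

```text
clock: 21.45
position: [0.6312, -0.158, 0.0355]
orientation: [-3.065, 0.688, -0.0]
wrist_force: [-0.4, 0.2, 0.1]
finger_gap: 0.0001
grip_force: 0.0
```

```bash
cat >>h.py <<'E'
def lev():
    where();s=robot.state();p=RJ.T@(np.array(s["position"])[:2]-OJ)*1e3-[67.5,-131]
    M=Ro.from_rotvec(s["orientation"]).as_matrix();th=-(np.arctan2(M[1,0],M[0,0])-T)
    u=np.array([-np.sin(th),-np.cos(th)]);t=np.array([-np.cos(th),np.sin(th)])
    print("theta",th,"tool x,y about pivot",-t@p,u@p,"tangential force",-t@(RJ.T@np.array(s["wrist_force"][:2])))
E
python3 -c "
from h import *
lev()"
```

```text
t 21.45 jig mm [  55.7 -196.6] z 35.5 yaw-rel deg -28.52 tilt -1.0 F [-0.4  0.2  0.1] gap 0.0001 q [ 0.05  0.49 -0.27 -0.   -0.81  1.08]
theta 0.497770209335907 tool x,y about pivot 20.940732941184375 63.24839285821611 tangential force -0.46749157691234244
```

Emit:
carry_out:
  series:
    - [-0.0065, 0.0018, 0, 5.73, 255]
    - [-0.0065, 0.0018, 0, 5.73, 255]
    - [-0.0065, 0.0018, 0, 5.73, 255]
    - [-0.0065, 0.0018, 0, 5.73, 255]

```text
clock: 21.85
position: [0.6067, -0.1499, 0.0356]
orientation: [2.868, -1.282, 0.002]
wrist_force: [2.8, -3.6, -0.5]
finger_gap: -0.0002
grip_force: 1.9
```

```bash
python3 -c "
from h import *
lev()"
```

```text
t 21.85 jig mm [  31.8 -187.2] z 35.6 yaw-rel deg -51.38 tilt -1.0 F [ 2.8 -3.6 -0.5] gap -0.0002 q [ 0.07  0.46 -0.33  0.   -0.78  0.66]
theta 0.8967448814465737 tool x,y about pivot 21.57704938109264 62.97419188170042 tangential force 4.518784258588677
```

Emit:
carry_out:
  series:
    - [-0.0065, 0.0018, 0, 5.73, 255]
    - [-0.0065, 0.0018, 0, 5.73, 255]
    - [-0.0065, 0.0018, 0, 5.73, 255]

```text
clock: 22.15
position: [0.5908, -0.1373, 0.0356]
orientation: [2.644, -1.696, 0.002]
wrist_force: [0.9, -3.3, -0.5]
finger_gap: -0.0001
grip_force: 1.7
```

```bash
python3 -c "
from h import *
lev()"
```

```text
t 22.15 jig mm [  16.5 -173.7] z 35.6 yaw-rel deg -68.57 tilt -1.0 F [ 0.9 -3.3 -0.5] gap -0.0001 q [ 0.09  0.44 -0.37  0.   -0.76  0.34]
theta 1.1968369773910241 tool x,y about pivot 21.111830731224 63.037502730538726 tangential force 3.4180089451277165
```

Emit:
carry_out:
  series:
    - [-0.0065, 0.0018, 0, 5.73, 255]
    - [-0.0065, 0.0018, 0, 5.73, 255]
    - [-0.0033, 0.001, 0, 2.86, 255]
    - [-0.0022, 0.0007, 0, 2, 255]
    - [0, 0, 0, 0, 255]

```text
clock: 22.65
position: [0.5799, -0.1215, 0.0356]
orientation: [-2.38, 2.05, -0.002]
wrist_force: [0.9, -2.7, -0.5]
finger_gap: 0.0001
grip_force: 1.5
```

```bash
python3 -c "
from h import *
lev()"
```

```text
t 22.65 jig mm [   6.6 -157.2] z 35.6 yaw-rel deg -84.71 tilt -1.0 F [ 0.9 -2.7 -0.5] gap 0.0001 q [ 0.12  0.42 -0.4   0.   -0.75  0.02]
theta 1.4784829073577668 tool x,y about pivot 20.48733250720802 63.07595323731855 tangential force 2.7778294915229225
```

Emit:
carry_out:
  series:
    - [-0.0022, 0.0007, 0, 2, 255]
    - [-0.0022, 0.0007, 0, 2, 255]
    - [0, 0, 0, 0, 255]

```text
clock: 22.95
position: [0.578, -0.1173, 0.0356]
orientation: [-2.307, 2.132, -0.001]
wrist_force: [1.8, -2.8, 0.2]
finger_gap: 0.0002
grip_force: 1.3
```

```bash
python3 -c "
from h import *
lev()"
```

```text
t 22.95 jig mm [   4.9 -152.9] z 35.6 yaw-rel deg -88.73 tilt -1.0 F [ 1.8 -2.8  0.2] gap 0.0002 q [ 0.13  0.42 -0.41  0.   -0.75 -0.05]
theta 1.548623758681977 tool x,y about pivot 20.534772976884142 63.086218812694455 tangential force 2.9773415239912047
```

Emit:
carry_out:
  series:
    - [-0.0011, 0.0003, 0, 1, 255]
    - [-0.001, 0, 0, 0, 255]
    - [0, 0, 0, 0, 255]

```text
clock: 23.25
position: [0.5775, -0.1155, 0.0356]
orientation: [-2.288, 2.153, -0.001]
wrist_force: [2.2, -5.6, -0.9]
finger_gap: -0.0001
grip_force: 3.0
```

Emit:
carry_out:
  series:
    - [-0.001, 0, 0, 0, 255]
    - [-0.001, 0, 0, 0, 255]
    - [0, 0, 0, 0, 255]

```text
clock: 23.55
position: [0.5774, -0.1151, 0.0356]
orientation: [2.287, -2.152, 0.003]
wrist_force: [5.0, -16.1, -2.7]
finger_gap: 0.0001
grip_force: 8.1
```

```bash
python3 -c "
from h import *
lev()"
```

```text
t 23.55 jig mm [   4.4 -150.8] z 35.6 yaw-rel deg -89.71 tilt -1.0 F [  5.  -16.1  -2.7] gap 0.0001 q [ 0.14  0.41 -0.41  0.   -0.74 -0.08]
theta 1.5658088601566158 tool x,y about pivot 19.443712603880076 63.164703550371215 tangential force 16.37484192383699
```

The lever is at its stop: force rose to 16 N with no further motion. I'll back off, clear the view and check.

Emit:
carry_out:
  series:
    - [0.003, 0, 0, 0, 255]
    - [0.008, 0, 0, 0, 255]
    - [0.01, 0, 0, 0, 255]
    - [0, 0, -0.03, 0, 255]
    - [0, 0, -0.045, 0, 255]
    - [0, 0, -0.045, 0, 255]
    - [-0.042, 0.008, 0, 0, 255]
    - [-0.042, 0.008, 0, 0, 255]
    - [-0.042, 0.008, 0, 0, 255]
    - [-0.042, 0.008, 0, 0, 255]
    - [-0.042, 0.008, 0, 0, 255]
    - [-0.042, 0.008, 0, 0, 255]
    - [-0.042, 0.008, 0, 0, 255]
    - [-0.042, 0.008, 0, 0, 255]
    - [-0.042, 0, 0, 0, 255]
    - [-0.04, 0, 0, 0, 255]
    - [0, 0, 0, 0, 255]
    - [0, 0, 0, 0, 255]

```text
clock: 25.35
position: [0.4892, 0.2802, 0.1549]
orientation: [2.287, -2.152, -0.0]
wrist_force: [-0.3, -0.3, -0.0]
finger_gap: 0.0001
grip_force: 0.0
```

```bash
python3 -c "
from h import *
where();im=look('top5');edges(im)"
```

```text
t 25.35 jig mm [-61.4 248.9] z 154.9 yaw-rel deg -89.74 tilt -1.0 F [-0.3 -0.3 -0. ] gap 0.0001 q [ 0.87  0.24 -0.34 -0.   -0.99 -0.81]
x 45 y-edges [(1.7, 80), (-1.7, -80), (-102.0, -30), (-104.7, 60), (-127.0, -120), (-141.7, 130)]
x 60 y-edges [(1.0, -110), (-2.3, 95), (-102.3, -35), (-105.7, 100), (-124.0, -95), (-137.7, -35), (-138.3, -35), (-142.3, 175)]
x 75 y-edges [(2.3, -85), (-2.3, 135), (-5.0, -40), (-5.7, -35), (-100.7, -50), (-104.0, 105), (-123.0, -100), (-137.3, -35), (-141.3, 40), (-145.0, 130)]
x 90 y-edges [(1.0, 70), (-3.3, -80), (-101.3, -85), (-104.3, 125), (-131.0, -35), (-134.3, 30), (-148.7, 35)]
y 60 x-edges [(108.0, -55), (107.3, -50), (103.0, 80), (31.0, -75), (26.7, 60), (19.7, 40), (18.7, 30)]
y -20 x-edges [(106.7, -75), (104.0, 145), (101.0, -45), (26.0, 50), (-1.3, -135)]
y -45 x-edges [(107.7, -45), (103.3, 85), (102.3, 70), (30.3, -75), (27.0, 120), (-5.0, -115)]
y -70 x-edges [(107.0, -75), (104.0, 145), (101.0, -45), (93.7, 30), (27.0, 55), (25.7, 40), (22.0, 30), (21.0, 30), (-19.7, -90)]
y -95 x-edges [(113.3, -35), (108.3, -35), (107.7, -30), (103.0, 80), (30.7, -60), (27.3, 120), (19.7, 30), (2.7, -145), (-0.3, 30), (-41.3, -30), (-42.3, -30)]
```

View pics/top5.png

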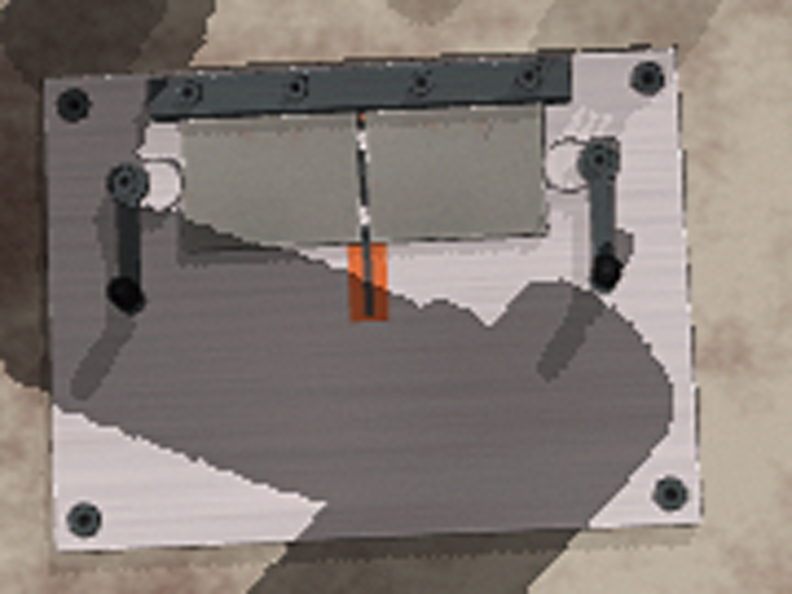

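The top view shows the loose plate (cols 370–547, rows 103–242) against the fence and the gap tabs. The right lever (pivot (598,160), grip (605,272)) points towards the robot like the left one, with its cam on the plate's end. Handing in.

```bash
python3 -c "
from station import job_done
print(job_done())"
```

```text
the job is handed in; nothing more can be done
None
```

The second plate is square against the rear fence and closed up to the gap tabs. The right cam lever is at its stop, and the job was handed in at about 25 s of the 64 s allowed.

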